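Open the resin curing box by its twin release

TASK

The stones in the resin curing box are ready, so open it: press the two green release buttons fully down together with your two fingertips and hold both there until the lid's front edge has risen a good few centimetres. Let go of the buttons, then push the lid with your fingers back as far as it goes and leave it standing open. Do not pick anything up, and leave the stones and the bottles, jar and cup around the box where they are.

Things in the scene. Friction and masses are not known exactly. Their poses are not given: they have to be found in the camera images.
- curing_box: White and grey resin curing box fixed to the table, 190 (x) x 180 (y) x 95 mm; origin: centre of its underside; x points to the hinge side, y to its left, z up. Grey control deck at x = -95 to -35 mm, z = 95 mm; behind it the chamber (floor at z = 55 mm) under an amber-windowed lid, x = -35 to +94 mm, closed top at z = 107 mm. Two spring bolts, one per button, hold the lid.
- left_button_top (a point): Centre of the top face of the left (+y of the box) green release button: a rounded cap 16 mm (along box x) by 20 mm (along box y), top 105 mm above the table when up. Moves straight down with the cap.
- right_button_top (a point): The same for the right (-y) button. The buttons' centres are 52 mm apart along box y, at box x = -70 mm, i.e. 35 mm in front of the lid's front edge.
- left_button (a joint): Travel of the left button in m: 0 up, 0.006 fully down on a hard stop (cap top 4 mm above the deck). Its spring takes 2 N to start, 5 N at the bottom. Down, it draws one bolt out of the lid; let go, it springs up and the bolt returns. Either bolt alone holds the lid shut.
- right_button (a joint): The same for the right button.
- curing_lid (a joint): Lid angle in rad: 0 shut, 1.85 at its stop (leaning 16 degrees past upright). With both buttons down a spring lifts it against a damper: clear of the bolts at 0.15 rad after half a second, near 0.8 after 4 s, then slowly on to rest near 1. Let go before 0.15 rad, the bolts can catch or stall it. Above 0.9 rad it stays where it is left. Pushing it back at 5 cm/s takes some 5 N, more if faster.
- lid_hinge (a point): Point on the lid's hinge axis (along box y), mid-width, 88 mm behind the box's origin and 100 mm above the table.
- lid_edge (a point): Middle of the lid's front lower edge, 123 mm from the hinge axis, at most 223 mm above the table with the lid upright; moves with the lid. The lid is 180 mm wide, 12 mm thick; two steel strikes 12 mm wide hang 26 mm below its front bar at box y = +55 and -55 mm; between them the underside is smooth. Push near this edge with the fingertips: lower down, the hand above meets the edge.
- cabochon_0: Black polished stone 24x34x15 mm lying loose in the chamber. Origin: centre of its underside.
- cabochon_5: Purple stone 26x36x17 mm lying loose in the chamber. Origin: centre of its underside.
- cabochon_4: Straw-coloured stone 29x38x16 mm lying loose in the chamber. Origin: centre of its underside.
- glue_bottle_a: Black bottle with a blue cap, 23x30x88 mm, standing loose to the right of the box. Origin: centre of its underside.
- glue_bottle_b: Second black bottle with a blue cap, 23x30x88 mm, standing loose to the right of the box. Origin: centre of its underside.
- pill_jar_b: Open amber jar 40 mm across, 70 mm high, standing loose to the left of the box. Origin: centre of its underside.
- clear_cup_a: Clear cup 54 mm across, 24 mm high, loose on the table farther to the right. Origin: centre of its underside.
- gel_bottle: Pink flat bottle with a white cap, 26x44x80 mm, loose on the table farther to the right. Origin: centre of its underside.

How it is judged:
By the outcome, as a careful person would: the job done as asked, in the order asked, and still so for the second after the job is handed in, with the robot touching nothing.
It also fails if it takes over 45 s, if anything falls off the work surface, if the arm or the gripper's body presses on something with over 40 N, if the wrist force passes 120 N, or if a joint passes its speed limit or range.

ROBOT

A 6-joint arm with a two-finger parallel gripper is mounted at the origin on a cart in front of the work surface, level with it; the furniture and walls round the work are solid. World frame = base frame: x ahead of the robot, y to its left, z up, the work surface at z = 0. Lengths are in m, angles in degrees, forces in N, time in s.
With the tool pointing down it reaches from about 0.35 to 0.775 m from the base axis. Payload 7.3 kg.
Tool frame: the origin (TCP) lies on the centre line of the jaws, within the pads' length; the fingertips stand 11 mm ahead of it and the grasp point (between the pads) lies 8 mm behind it (ctrl.tcp_to_tips is the distance from the TCP to the fingertips, in m); x points along the fingers, y is the direction in which the jaws open and shut, and the axes are right-handed (so a half turn about x gives the same grasp; the last joint's range is limited). The gripper opens to 92 mm and grips with 3 to 60 N. Pads are 19 mm wide; open, the fingers measure 130 mm over their backs; the gripper's body (75 mm by 190 mm) begins 47 mm behind the grasp point.
Start: joints at [-83.308, 19.595, 87.324, -0, 73.075, -8.365], TCP at [0.136, -0.507, 0.238] pointing down, gripper open.
Joint ranges: [-145.02, 145.02], [-44.19, 115.74], [2.07, 154.8], [-57.11, 237.11], [16.16, 152.29], [-177.93, 177.93]. Speed limits (degrees/s): [147.25, 147.25, 180, 180, 180, 180].

INTERFACE

Orientations are given as [roll, pitch, yaw] about the fixed x, y, z axes, in that order (R = Rz(yaw) Ry(pitch) Rx(roll)).
In Python, from cell import read_state, capture, get_calibration, order, ctrl gives the robot as it stands.
- The arm moves only by the tool arm_command, never from a script. Its argument "plan" is a list of rows, each a list of 6 numbers: the shift along the tool's x, y, z in mm, then the turn, a rotation vector about the tool's x, y, z in rad. In form: [[x, y, z, wx, wy, wz], ...]. A call has 1 to 5 rows; each row shifts and turns the commanded pose from where the row before left it, along the tool's axes as they then stand; what a row does not reach is not made up. A row lasts 1/8 s, in which the tool goes at most 62.5 mm and 10.7 degrees, less where a joint would pass 70% of its speed; a pose out of reach is approached as far as the arm can. A call is refused whole if a number of a shift passes 62.5 or a number of a turn 0.188, either way. A call with a gripper value outside its range is refused whole. "fingers" is the closure, from 0 (fully open) to 1 (shut), set as the call begins (left out, the last holds). The fingers move at their own pace and stop on an object; "squeeze" is the grip in N (left out, the last holds). Time passes only in rows, so rows that do not move let the fingers close. It gives the time, the measured TCP pose, the force and the opening at its end, in the units of the state.
- read_state(): the state, without advancing time (a new reading comes with each control period).
- capture(name): name is "side" or "top" or "wrist"; returns the picture (384x512x3 uint8, red, green, blue); there is no depth.
- get_calibration(name): a dict with "mtx" (3x3 intrinsics, pixels), "k1" (the pictures are not rectified: a ray, as slopes to the right and down, at radius r is drawn at 1 + k1 r^2 times it, then the intrinsics apply), "T" (4x4, takes a point from camera to world coordinates). Camera axes: x right, y down, z forward; pixel columns grow to the right and rows downward; lengths in m; the calibration is good to about 2 mm. A picture is of the moment at which its call begins: read the wrist's pose just before it. get_calibration takes no time and is no camera call; for the wrist camera it gives the pose at the moment of the call.
- order.hand_in(): hands the job in, once; it reports no verdict.
The state is a dict: "time": time; "joint_pos": joint angles; "qd": joint speeds; "joint_efforts": joint torques, N m; "eef_pos": TCP position; "orientation": TCP orientation; "ft_force": force on the tool from outside, world axes, zero at the start; "ft_torque": the same for the moment, N m; "gripper_width": finger opening in m.
Only numpy, scipy, OpenCV 4.12 (cv2) and the standard library are available. Lean on these libraries where they do the work, as an engineer would, in place of code of your own. Each camera call takes 0.05 s, during which the arm holds its last target.

## Working session

There is one attempt and no reset: what is moved stays moved. The work goes in short steps, Python scripts to look and compute and a tool call to move; the robot and the scene stay as the last step left them, time stands still between calls to the robot, and variables do not carry over. Pictures are saved under pics/ and viewed, and the job is handed in when it is done.

Besides the shell and the picture viewer there is one more tool, called after "Call:" as a command line: name --pt "numbers of a row" for each row, then --argument value for the rest. arm_command: Moves the arm, as the interface text tells. Its arguments: {"type":"object","properties":{"plan":{"type":"array","items":{"type":"array","items":{"type":"number"}}},"fingers":{"type":"number"},"squeeze":{"type":"number"}},"required":["plan"]}

```bash
mkdir -p pics; ls; python3 - <<'E'
from cell import read_state, capture, get_calibration, ctrl
import cv2
s=read_state();print(s, ctrl.tcp_to_tips)
for n in("side","top","wrist"):
    c=get_calibration(n);print(n,c)
    cv2.imwrite(f"pics/{n}0.png",capture(n)[:,:,::-1])
E
```

```text
pics
{'time': 0.0, 'joint_pos': array([-8.33088136e+01,  1.96365551e+01,  8.73798238e+01, -1.49177800e-04,
        7.30741662e+01, -8.36500318e+00]), 'qd': array([ 0.06583898,  0.059894  , -0.04621203,  0.02991588, -0.02209031,
        0.02438607]), 'joint_efforts': array([ 5.59446198e-04, -4.31247389e+01, -2.44220996e+01,  7.17154378e-02,
        5.60637563e-02, -1.50032861e-04]), 'eef_pos': array([ 0.13635144, -0.50656107,  0.23702808]), 'orientation': array([-98.27473807,  89.90945477,  96.7814951 ]), 'ft_force': array([0.74070256, 0.23417947, 0.33807019]), 'ft_torque': array([ 0.04672613, -0.00706011, -0.00972934]), 'gripper_width': 0.09186398839269128} 0.011
side {'mtx': array([[497.97197485,   0.        , 252.67573644],
       [  0.        , 497.97197485, 199.92243648],
       [  0.        ,   0.        ,   1.        ]]), 'k1': 0.0684393440886352, 'T': array([[ 0.996113  ,  0.02605155, -0.08414395,  0.6796859 ],
       [ 0.08539303, -0.51994329,  0.84992176, -0.92697359],
       [-0.0216083 , -0.85380342, -0.5201469 ,  0.59870462],
       [ 0.        ,  0.        ,  0.        ,
[... 304 characters left out ...]
461432, -0.02698472, -0.12101306],
       [ 0.00594048, -0.21598869, -0.97637779,  1.20160331],
       [ 0.        ,  0.        ,  0.        ,  1.        ]])}
wrist {'mtx': array([[329.30824707,   0.        , 251.25874519],
       [  0.        , 329.30824707, 193.53370403],
       [  0.        ,   0.        ,   1.        ]]), 'k1': 0.0307992827520957, 'T': array([[ 2.58353686e-01, -9.23588086e-01, -2.83263871e-01,
         2.13742853e-01],
       [-9.66050232e-01, -2.47170165e-01, -7.51921470e-02,
        -4.85197344e-01],
       [-5.67806795e-04,  2.93073297e-01, -9.56089808e-01,
         3.84231675e-01],
       [ 0.00000000e+00,  0.00000000e+00,  0.00000000e+00,
         1.00000000e+00]])}
```

View pics/side0.png

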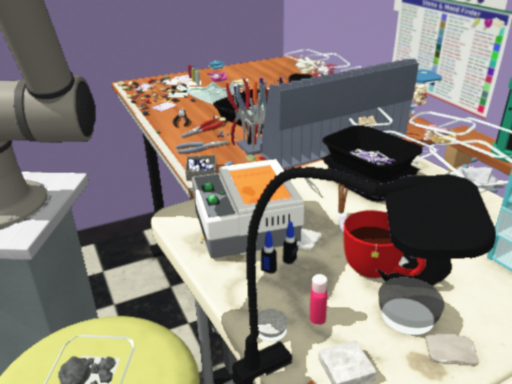

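View pics/top0.png

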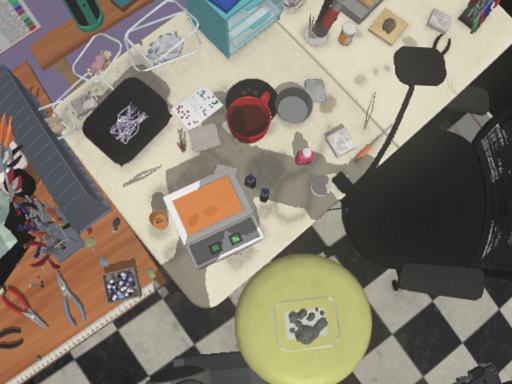

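View pics/wrist0.png

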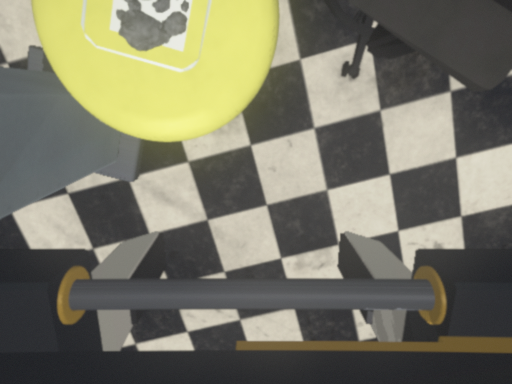

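```bash
cat > h.py <<'E'
import numpy as np, cv2
from cell import read_state, capture, get_calibration
def ray(c,px):
    K=c["mtx"];d=np.array([(px[0]-K[0,2])/K[0,0],(px[1]-K[1,2])/K[1,1]])
    u=d.copy()
    for _ in range(30): u=d/(1+c["k1"]*(u@u))
    v=c["T"][:3,:3]@np.array([u[0],u[1],1]);return c["T"][:3,3],v/np.linalg.norm(v)
def onz(c,px,z):
    o,v=ray(c,px);return o+v*(z-o[2])/v[2]
def tri(c1,p1,c2,p2):
    o1,v1=ray(c1,p1);o2,v2=ray(c2,p2)
    A=np.stack([v1,-v2],1);t=np.linalg.lstsq(A,o2-o1,rcond=None)[0]
    a=o1+v1*t[0];b=o2+v2*t[1];return (a+b)/2,np.linalg.norm(a-b)
def proj(c,P):
    T=np.linalg.inv(c["T"]);q=T[:3,:3]@P+T[:3,3];u=q[:2]/q[2];u=u*(1+c["k1"]*(u@u))
    return c["mtx"][:2,:2]@u+c["mtx"][:2,2]
E
python3 - <<'E'
from h import *
out={}
for n in("side","top"):
    im=cv2.imread(f"pics/{n}0.png");h=cv2.cvtColor(im,cv2.COLOR_BGR2HSV)
    m=cv2.inRange(h,(45,110,40),(85,255,255))
    k,l,st,ce=cv2.connectedComponentsWithStats(m)
    for i in range(1,k):
        if st[i,4]>8 : print(n,st[i],ce[i].round(1),onz(get_calibration(n),ce[i],.105).round(4))
    m=cv2.inRange(h,(8,150,150),(18,255,255))
    cs=cv2.findContours(m,0,2)[0]
    for c in cs:
        if cv2.contourArea(c)>1000:
            r=cv2.minAreaRect(c);b=cv2.boxPoints(r);print("amber",n,r,[onz(get_calibration(n),p,.107).round(4) for p in b])
x,y,w,hh=155,160,120,115
im=cv2.imread("pics/top0.png");cv2.imwrite("pics/topc.png",cv2.resize(im[y:y+hh,x:x+w],None,fx=5,fy=5,interpolation=2))
im=cv2.imread("pics/side0.png");cv2.imwrite("pics/sidec.png",cv2.resize(im[150:300,180:340],None,fx=4,fy=4,interpolation=2))
E
```

```text
side [496  29   8  15  62] [499.4  36.8] [1.4282 1.1038 0.105 ]
side [490  51   8  16  83] [493.6  58.2] [1.3225 0.8215 0.105 ]
side [434  58   4   6  19] [435.6  60.6] [1.1345 0.8019 0.105 ]
side [501  78  11  51 267] [508.  110.9] [1.2135 0.3471 0.105 ]
side [481  98   4   6  21] [482.5 100.9] [1.1734 0.4205 0.105 ]
side [493 130  19  25 268] [502.9 142.3] [1.1405 0.1557 0.105 ]
side [203 184  10   7  52] [207.7 187.3] [ 0.506  -0.0766  0.105 ]
side [208 196  10   8  55] [212.2 200.3] [ 0.5227 -0.1254  0.105 ]
amber side ((193.98690795898438, 126.59827423095703), (120.27513122558594, 64.7635269165039), 52.594642639160156) [array([0.2059, 0.4158, 0.107 ]), array([0.2728, 0.8173, 0.107 ]), array([0.5915, 0.0699, 0.107 ]), array([ 0.5053, -0.1063,  0.107 ])]
amber side ((257.7352294921875, 75.75224304199219), (29.33188819885254, 84.40035247802734), 81.38435363769531) [array([0.3969, 0.7205, 0.107 ]), array([0.6742, 0.8752, 0.107 ]), array([0.6909, 0.5574, 0.107 ]), array([0.4522, 0.441 , 0.107 ])]
top [ 9  0  9  7 39] [13.3  2.2] [1.2592 0.4678 0.105 ]
top [ 63   0  40  32 422] [87.2 16.4] [1.1647 0.2347 0.105 ]
amber top ((207.32862854003906, 205.19833374023438), (36.831443786621094, 59.50513458251953), 64.79887390136719) [array([0.6237, 0.0239, 0.107 ]), array([ 0.673 , -0.1091,  0.107 ]), array([ 0.5887, -0.1386,  0.107 ]), array([ 0.5409, -0.0075,  0.107 ])]
```

```bash
true
```

```text
(no output)
```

View pics/topc.png

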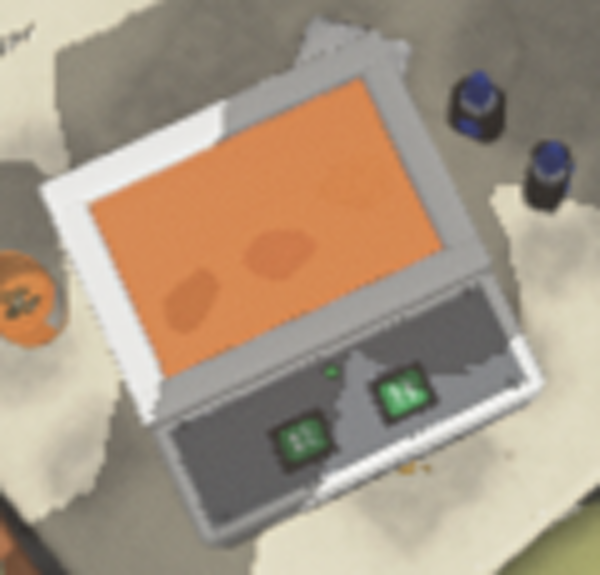

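View pics/sidec.png

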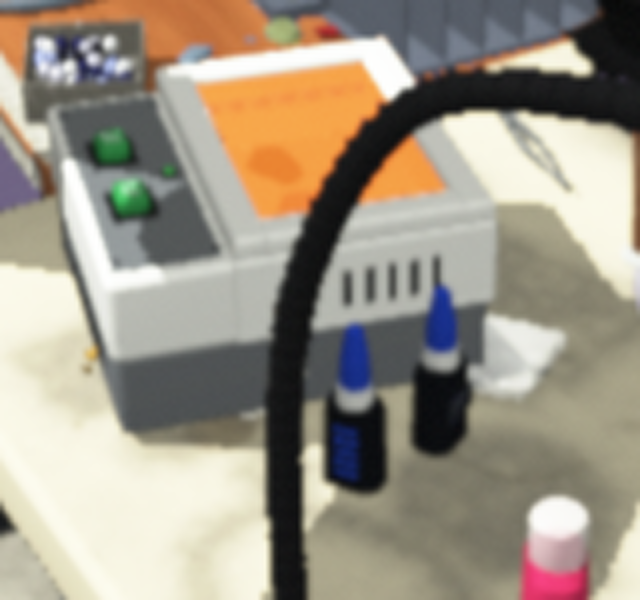

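```bash
python3 - <<'E'
from h import *
t=get_calibration("top");s=get_calibration("side")
im=cv2.imread("pics/top0.png").astype(int)
sub=im[228:262,205:250]; g=sub[:,:,1]-(sub[:,:,0]+sub[:,:,2])/2
m=(g>18).astype(np.uint8);k,l,st,ce=cv2.connectedComponentsWithStats(m)
P=[]
for i in range(1,k):
    c=ce[i]+[205,228]; print(st[i],c,onz(t,c,.104).round(4))
    if st[i,4]>20:P.append(c)
S=[(207.7,187.3),(212.2,200.3)]
for a,b in zip(sorted(P,key=lambda p:p[0]),S): print(tri(t,a,s,b))
corn=[(45,188),(150,425),(490,262),(385,50)]
for c in corn: print(c,onz(t,np.array(c)/5+[155,160]-.4,.107).round(4))
for c in [(210,545),(540,385)]: print(c,onz(t,np.array(c)/5+[155,160]-.4,.09).round(4))
E
```

```text
[15  5  3  3  6] [220.83333333 233.83333333] [ 0.5357 -0.0835  0.104 ]
[26  6 10  9 61] [235.31147541 238.29508197] [ 0.522  -0.1162  0.104 ]
[ 6 16 10  8 51] [215.31372549 247.37254902] [ 0.5053 -0.0678  0.104 ]
(array([ 0.50496597, -0.06784255,  0.10016267]), np.float64(0.0015055403454681511))
(array([ 0.5217376 , -0.11639813,  0.09961581]), np.float64(0.0016509892306588436))
(45, 188) [0.6355 0.0447 0.107 ]
(150, 425) [0.5181 0.0029 0.107 ]
(490, 262) [ 0.5796 -0.1626  0.107 ]
(385, 50) [ 0.6873 -0.1228  0.107 ]
(210, 545) [ 0.4611 -0.019   0.09  ]
(540, 385) [ 0.5214 -0.1808  0.09  ]
```

```bash
python3 - <<'E'
from h import *
t=get_calibration("top");s=get_calibration("side")
for px,z in [((343,185),0.02),((412,88),.3),((380,150),.3),((380,150),.15),((321,186),0.02),((305,157),.08),((264,195),.088),((250,181),.088),((159,219),.07)]: print(px,z,onz(t,px,z).round(3))
from scipy.spatial.transform import Rotation as R
st=read_state();o=st["orientation"];M=R.from_euler('xyz',o,degrees=True).as_matrix();print(M.round(3))
d=np.diff([onz(t,p,.104) for p in [(215.3,247.4),(235.3,238.3)]],axis=0);print(d)
for az in (19.0,19.5,20):
    a=np.radians(az);X=np.array([0,0,-1.]);ax=np.array([np.cos(a),np.sin(a),0])
    sg=np.sign(M[:,2]@ax);Z=sg*ax;Y=np.cross(Z,X);D=np.stack([X,Y,Z],1)
    print(az,R.from_matrix(M.T@D).as_rotvec())
tgt=np.array([.4925,-.099,.26]); print((M.T@(tgt-st["eef_pos"]))*1000, st['time'])
E
```

```text
(343, 185) 0.02 [ 0.642 -0.407  0.02 ]
(412, 88) 0.3 [ 0.78  -0.523  0.3  ]
(380, 150) 0.3 [ 0.648 -0.427  0.3  ]
(380, 150) 0.15 [ 0.691 -0.478  0.15 ]
(321, 186) 0.02 [ 0.645 -0.349  0.02 ]
(305, 157) 0.08 [ 0.71  -0.307  0.08 ]
(264, 195) 0.088 [ 0.622 -0.195  0.088]
(250, 181) 0.088 [ 0.66  -0.165  0.088]
(159, 219) 0.07 [0.591 0.065 0.07 ]
[[-0.     0.26  -0.966]
 [ 0.001 -0.966 -0.26 ]
 [-1.    -0.001 -0.   ]]
[[ 1.67716146e-02 -4.83849276e-02 -2.22044605e-16]]
19.0 [-0.06881755 -0.00022785  0.00115544]
19.5 [-0.0775442  -0.0002329   0.00115449]
20 [-0.08627084 -0.00023795  0.00115353]
[ -22.36057349 -301.19411489 -449.81714737] 0.15
```

Call:
arm_command --pt "-2 -30 -41 0 0 0" --pt "-2 -30 -41 0 0 0" --pt "-2 -30 -41 0 0 0" --pt "-2 -30 -41 0 0 0" --pt "-2 -30 -41 0 0 0" --fingers 0.61

```text
time: 0.78
eef_pos: [0.2961, -0.3074, 0.2477]
orientation: [175.6, 90.0, 10.7]
ft_force: [1.4, -1.2, 0.5]
gripper_width: 0.0464
```

Call:
arm_command --pt "-2 -30 -41 0 0 0" --pt "-2 -30 -41 0 0 0" --pt "-2 -30 -41 0 0 0" --pt "-2 -30 -41 0 0 0" --pt "-2 -30 -41 -0.08 0 0"

```text
time: 1.4
eef_pos: [0.4552, -0.1093, 0.2577]
orientation: [54.2, 90.0, -106.0]
ft_force: [0.9, -0.2, 0.0]
gripper_width: 0.0357
```

Call:
arm_command --pt "0 0 0 0 0 0" --pt "0 0 0 0 0 0"

```text
time: 1.65
eef_pos: [0.454, -0.1108, 0.2573]
orientation: [-11.7, 89.9, -172.0]
ft_force: [0.1, 0.2, -0.1]
gripper_width: 0.0358
```

```bash
python3 - <<'E'
from h import *
s=read_state();print(s["eef_pos"],s["orientation"],s["ft_force"],s["gripper_width"])
c=get_calibration("wrist");np.save("w1.npy",c["T"])
im=capture("wrist")[:,:,::-1];cv2.imwrite("pics/w1.png",im)
print(c["T"].round(3))
h=cv2.cvtColor(np.ascontiguousarray(im),cv2.COLOR_BGR2HSV)
m=cv2.inRange(h,(45,110,40),(85,255,255))
k,l,st,ce=cv2.connectedComponentsWithStats(m)
for i in range(1,k):
    if st[i,4]>15 : print(st[i],ce[i].round(1),onz(c,ce[i],.105).round(4))
E
```

```text
[ 0.45398912 -0.11083617  0.25734222] [ -11.66571475   89.93668125 -172.0119353 ] [ 0.09869332  0.17179835 -0.09089333] 0.03578338304499878
[[ 0.335 -0.901 -0.277  0.53 ]
 [-0.942 -0.32  -0.099 -0.083]
 [ 0.001  0.294 -0.956  0.404]
 [ 0.     0.     0.     1.   ]]
[250  82   7   6  32] [253.   84.7] [ 0.5357 -0.0827  0.105 ]
[272 105  22  17 242] [282.  113.6] [ 0.5215 -0.115   0.105 ]
[214 106  21  17 225] [224.  113.7] [ 0.5043 -0.0668  0.105 ]
```

View pics/w1.png

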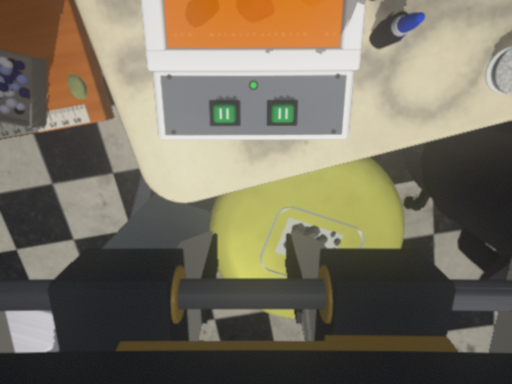

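Call:
arm_command --pt "0 0.7 -31 0 0 0" --pt "0 0.7 -31 0 0 0" --pt "40 0 0 0 0 0" --pt "45 0 0 0 0 0" --pt "40 0 0 0 0 0"

```text
time: 2.33
eef_pos: [0.5124, -0.0927, 0.1313]
orientation: [-2.1, 90.0, -162.6]
ft_force: [0.6, 0.5, -0.8]
gripper_width: 0.0358
```

Call:
arm_command --pt "6 0 0 0 0 0" --pt "0 0 0 0 0 0" --pt "0 0 0 0 0 0"

```text
time: 2.7
eef_pos: [0.5142, -0.092, 0.1285]
orientation: [140.4, 89.8, -20.0]
ft_force: [-0.3, 0.2, -0.4]
gripper_width: 0.0359
```

```bash
python3 - <<'E'
from h import *
s=read_state();print(s["eef_pos"],s["orientation"],s["ft_force"],s["gripper_width"])
im=capture("wrist")[:,:,::-1];cv2.imwrite("pics/w2.png",im)
im=capture("side")[:,:,::-1];cv2.imwrite("pics/s2.png",cv2.resize(im[100:300,120:340],None,fx=3,fy=3,interpolation=2))
E
```

```text
[ 0.51424916 -0.09198296  0.12851403] [140.44353186  89.80396155 -19.95359835] [-0.277617    0.20079729 -0.40783123] 0.035860827084621114
```

View pics/w2.png

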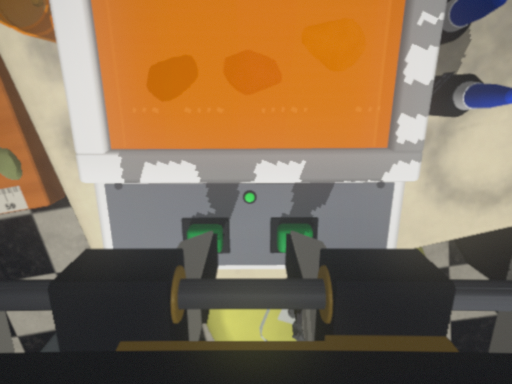

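View pics/s2.png

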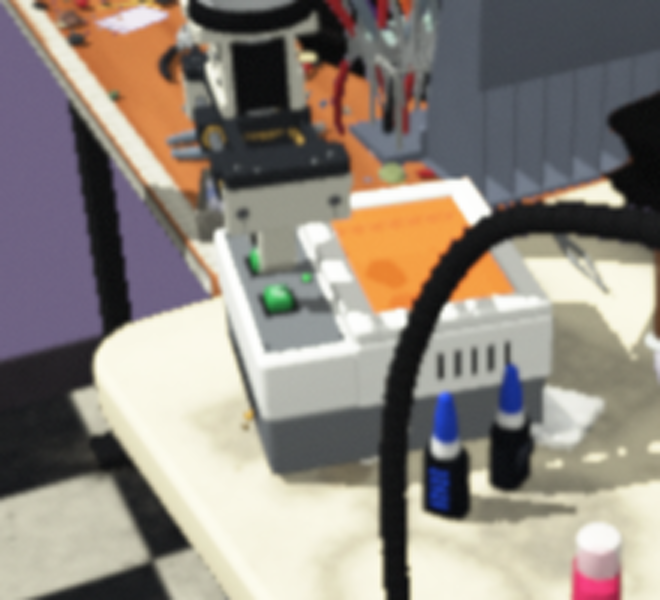

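Call:
arm_command --pt "10 -1 0 0 0 0" --pt "4 0 0 0 0 0" --pt "4 0 0 0 0 0" --pt "0 0 0 0 0 0"

```text
time: 3.3
eef_pos: [0.5134, -0.0903, 0.1101]
orientation: [138.8, 89.9, -21.6]
ft_force: [-2.9, 0.5, 14.4]
gripper_width: 0.0359
```

```bash
python3 - <<'E'
from h import *
s=read_state();print(s["eef_pos"],s["orientation"],s["ft_force"],s["ft_torque"],s["gripper_width"])
E
```

```text
[ 0.51340379 -0.09032925  0.11013323] [138.78637006  89.89314444 -21.55690448] [-2.85605665  0.53006586 14.36065896] [ 0.20632144  0.50488743 -0.0297722 ] 0.035856729811920174
```

Call:
arm_command --pt "1.5 0 0 0 0 0" --pt "0 0 0 0 0 0" --pt "0 0 0 0 0 0" --pt "0 0 0 0 0 0"

```text
time: 3.8
eef_pos: [0.5135, -0.0904, 0.11]
orientation: [137.9, 89.8, -22.5]
ft_force: [-6.7, 1.6, 25.5]
gripper_width: 0.0359
```

```bash
python3 - <<'E'
from h import *
s=read_state();print(s["eef_pos"],s["ft_force"],s["time"])
im=capture("wrist")[:,:,::-1];cv2.imwrite("pics/w3.png",im)
im=capture("side")[:,:,::-1];cv2.imwrite("pics/s3.png",cv2.resize(im[100:300,120:340],None,fx=3,fy=3,interpolation=2))
E
```

```text
[ 0.51346601 -0.09036559  0.10996764] [-6.74120793  1.62041297 25.48172558] 3.8
```

View pics/w3.png

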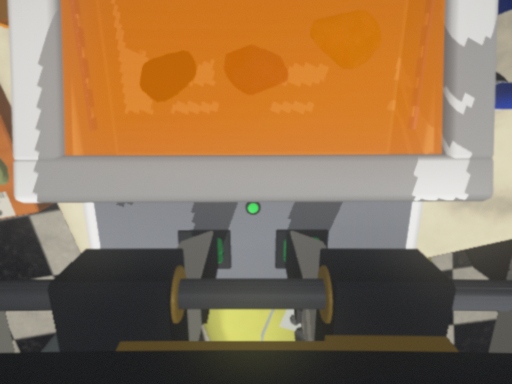

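View pics/s3.png

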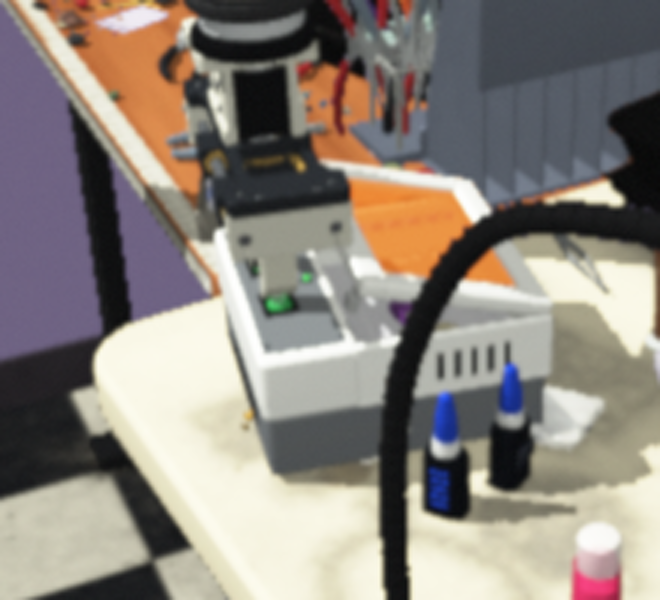

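The lid is rising: its front bar is at rows 155–200 in the wrist view, and the strikes are clear in the side view. I'll hold both buttons down a little longer.

Call:
arm_command --pt "0 0 0 0 0 0" --pt "0 0 0 0 0 0" --pt "0 0 0 0 0 0" --pt "0 0 0 0 0 0" --pt "0 0 0 0 0 0"

```text
time: 4.53
eef_pos: [0.5135, -0.0903, 0.11]
orientation: [138.7, 89.8, -21.6]
ft_force: [-5.6, 2.5, 25.1]
gripper_width: 0.0355
```

Call:
arm_command --pt "0 0 0 0 0 0" --pt "0 0 0 0 0 0" --pt "0 0 0 0 0 0" --pt "0 0 0 0 0 0" --pt "0 0 0 0 0 0"

```text
time: 5.15
eef_pos: [0.5135, -0.0904, 0.11]
orientation: [138.8, 89.8, -21.6]
ft_force: [-6.1, 2.5, 25.8]
gripper_width: 0.0359
```

```bash
python3 - <<'E'
from h import *
s=read_state();print(s["eef_pos"],s["ft_force"],s["time"])
im=capture("wrist")[:,:,::-1];cv2.imwrite("pics/w4.png",im)
im=capture("side")[:,:,::-1];cv2.imwrite("pics/s4.png",cv2.resize(im[100:300,120:340],None,fx=3,fy=3,interpolation=2))
E
```

```text
[ 0.51350156 -0.09035869  0.11000811] [-6.10479122  2.47543586 25.79742901] 5.15
```

View pics/w4.png

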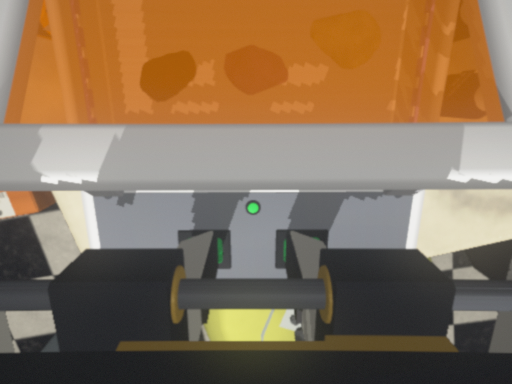

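View pics/s4.png

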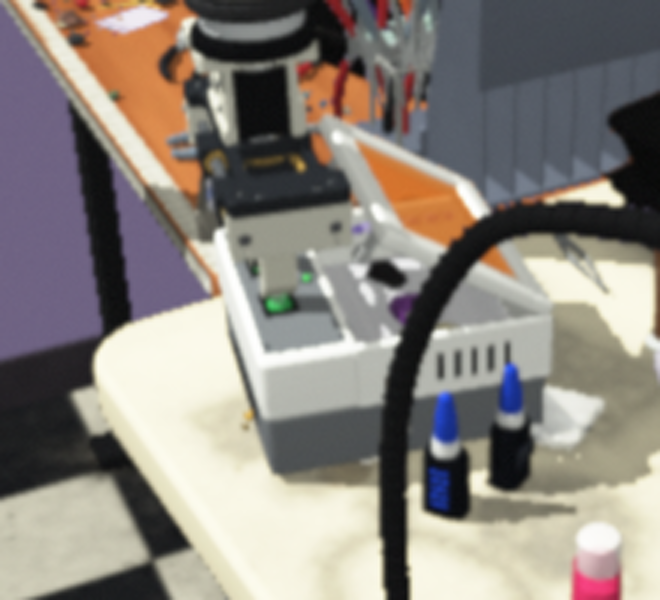

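Call:
arm_command --pt "0 0 0 0 0 0" --pt "0 0 0 0 0 0" --pt "0 0 0 0 0 0" --pt "0 0 0 0 0 0" --pt "0 0 0 0 0 0"

```text
time: 5.88
eef_pos: [0.5135, -0.0904, 0.11]
orientation: [138.3, 89.8, -22.0]
ft_force: [-6.3, 2.3, 25.6]
gripper_width: 0.0359
```

Call:
arm_command --pt "-20 0 0 0 0 0" --pt "-30 0 15 0 0 0" --pt "-30 0 20 0 0 0" --pt "-25 0 10 0 0 0" --pt "0 0 0 0 0 0"

```text
time: 6.5
eef_pos: [0.471, -0.1058, 0.2135]
orientation: [137.4, 89.8, -23.0]
ft_force: [-0.6, -0.0, -0.1]
gripper_width: 0.0354
```

```bash
python3 - <<'E'
from h import *
s=read_state();print(s["eef_pos"],s["orientation"],s["ft_force"],s["time"])
im=capture("wrist")[:,:,::-1];cv2.imwrite("pics/w5.png",im)
im=capture("side")[:,:,::-1];cv2.imwrite("pics/s5.png",cv2.resize(im[100:300,120:340],None,fx=3,fy=3,interpolation=2))
E
```

```text
[ 0.47095851 -0.10579266  0.21347513] [137.35908804  89.80691588 -23.02569898] [-0.55697201 -0.00209789 -0.09629176] 6.5
```

View pics/w5.png

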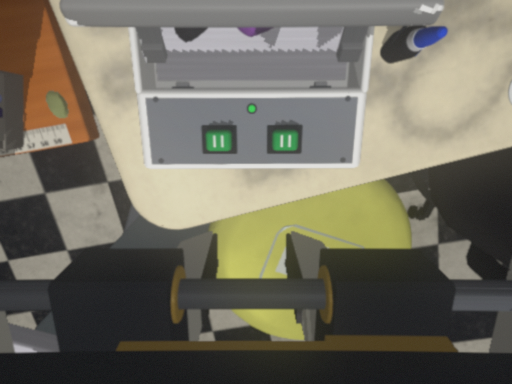

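View pics/s5.png

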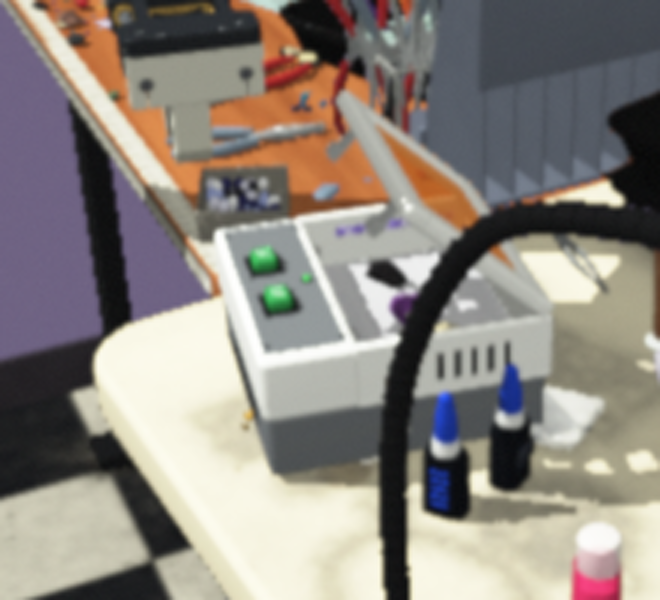

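Call:
arm_command --pt "14 0 -20 0 0 0" --pt "0 0 -20 0 0 0" --pt "0 0 -20 0 0 0" --pt "0 0 -10 0 0 0" --pt "0 0 0 0 0 0"

```text
time: 7.22
eef_pos: [0.5364, -0.0815, 0.197]
orientation: [-32.4, 89.9, 167.3]
ft_force: [0.2, 0.8, 0.3]
gripper_width: 0.0359
```

Call:
arm_command --pt "0 0 0 0 0 0" --pt "0 0 0 0 0 0" --pt "0 0 0 0 0 0" --pt "0 0 0 0 0 0" --pt "0 0 0 0 0 0"

```text
time: 7.85
eef_pos: [0.5364, -0.082, 0.1983]
orientation: [118.3, 90.0, -42.0]
ft_force: [0.2, 0.5, 0.6]
gripper_width: 0.036
```

Call:
arm_command --pt "0 0 0 0 0 0" --pt "0 0 0 0 0 0" --pt "0 0 0 0 0 0" --pt "0 0 0 0 0 0" --pt "0 0 0 0 0 0"

```text
time: 8.48
eef_pos: [0.5365, -0.0819, 0.1982]
orientation: [73.5, 90.0, -86.9]
ft_force: [0.3, 0.5, 0.7]
gripper_width: 0.0357
```

Call:
arm_command --pt "0 0 0 0 0 0" --pt "0 0 0 0 0 0" --pt "0 0 0 0 0 0" --pt "0 0 0 0 0 0" --pt "0 0 0 0 0 0"

```text
time: 9.1
eef_pos: [0.5365, -0.0819, 0.1982]
orientation: [66.6, 90.0, -93.7]
ft_force: [0.9, -0.5, -0.1]
gripper_width: 0.0357
```

```bash
python3 - <<'E'
from h import *
s=read_state();p=s["eef_pos"];print(p,s["ft_force"],s["time"])
O=np.array([.5131,-.0912])+.07*np.array([.942,.3355]);d=p[:2]-O;print("box",O,d@[.942,.3355],d@[-.3355,.942])
im=capture("wrist")[:,:,::-1];cv2.imwrite("pics/w6.png",im)
im=capture("side")[:,:,::-1];cv2.imwrite("pics/s6.png",cv2.resize(im[100:300,120:340],None,fx=3,fy=3,interpolation=2))
E
```

```text
[ 0.53646223 -0.08192009  0.19820038] [ 0.90797458 -0.54329287 -0.05169188] 9.1
box [ 0.57904  -0.067715] -0.044874069960544015 0.0009036500017255925
```

View pics/w6.png

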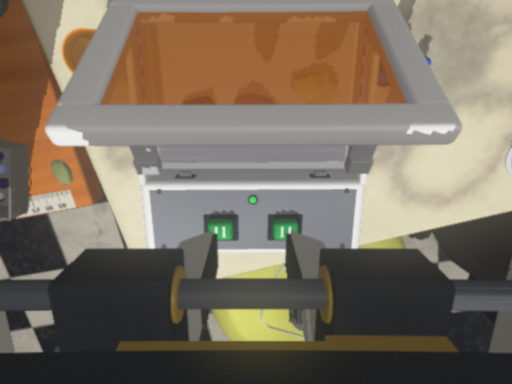

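View pics/s6.png

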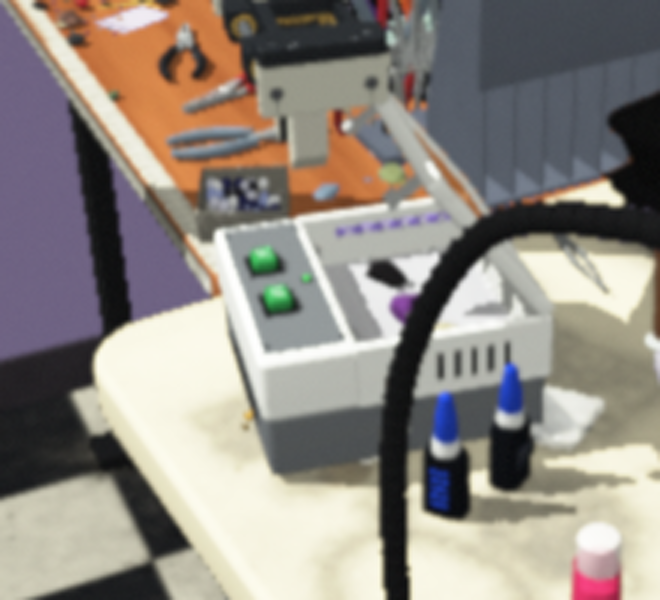

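Call:
arm_command --pt "5 0 -8 0 0 0" --pt "0 0 -10 0 0 0" --pt "0 0 -10 0 0 0" --pt "0 0 -7 0 0 0" --pt "0 0 -7 0 0 0"

```text
time: 9.82
eef_pos: [0.5765, -0.0675, 0.1931]
orientation: [27.3, 90.0, -133.1]
ft_force: [-0.0, -0.9, -0.7]
gripper_width: 0.0359
```

Call:
arm_command --pt "0 0 -7 0 0 0" --pt "0 0 -7 0 0 0" --pt "0 0 -7 0 0 0" --pt "0 0 -7 0 0 0"

```text
time: 10.32
eef_pos: [0.6028, -0.0583, 0.1933]
orientation: [97.2, 90.0, -63.1]
ft_force: [-2.6, -0.6, 2.5]
gripper_width: 0.0359
```

```bash
python3 - <<'E'
from h import *
s=read_state();p=s["eef_pos"];print(p,s["ft_force"],s["time"])
O=np.array([.57904,-.0677]);d=p[:2]-O;print("box",d@[.942,.3355],d@[-.3355,.942])
im=capture("wrist")[:,:,::-1];cv2.imwrite("pics/w7.png",im)
im=capture("side")[:,:,::-1];cv2.imwrite("pics/s7.png",cv2.resize(im[100:300,120:340],None,fx=3,fy=3,interpolation=2))
E
```

```text
[ 0.60277416 -0.05831268  0.19333544] [-2.60374174 -0.59608501  2.50701978] 10.325
box 0.025507027984355266 0.0008800478435218636
```

View pics/w7.png

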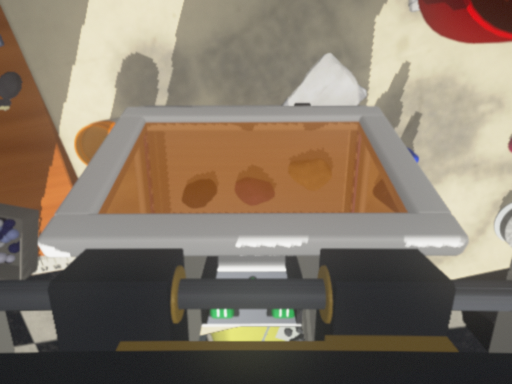

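View pics/s7.png

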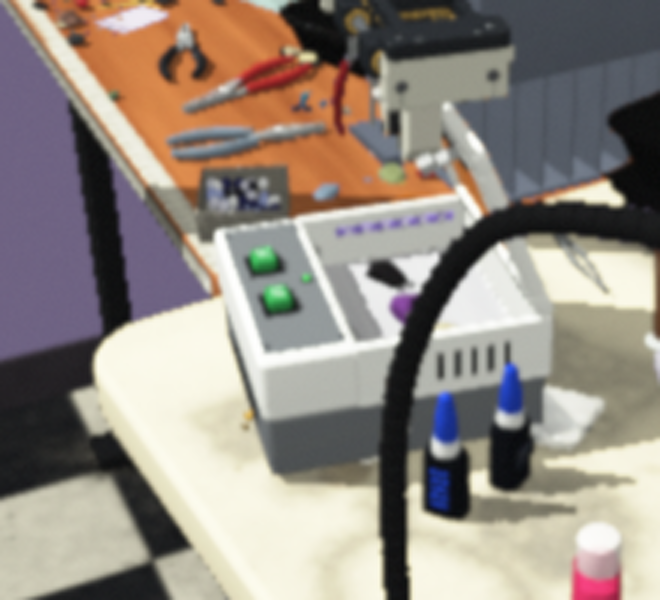

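In contact: the fingertips are under the lid's front edge, between the strikes. I'll keep pushing.

Call:
arm_command --pt "-2 0 -7 0 0 0" --pt "-2 0 -7 0 0 0" --pt "-2 0 -7 0 0 0" --pt "-2 0 -7 0 0 0" --pt "-2 0 -7 0 0 0"

```text
time: 11.05
eef_pos: [0.6357, -0.0464, 0.2028]
orientation: [-20.9, 90.0, 178.7]
ft_force: [-1.6, -0.6, -1.8]
gripper_width: 0.0358
```

```bash
python3 - <<'E'
from h import *
s=read_state();p=s["eef_pos"];print(p,s["ft_force"],s["time"])
O=np.array([.57904,-.0677]);d=p[:2]-O;print("box",d@[.942,.3355],d@[-.3355,.942])
im=capture("side")[:,:,::-1];cv2.imwrite("pics/s8.png",cv2.resize(im[100:300,120:340],None,fx=3,fy=3,interpolation=2))
E
```

```text
[ 0.63571537 -0.04642046  0.20284902] [-1.59382518 -0.63894342 -1.81926292] 11.05
box 0.06052748216496075 0.0010307366184613559
```

View pics/s8.png

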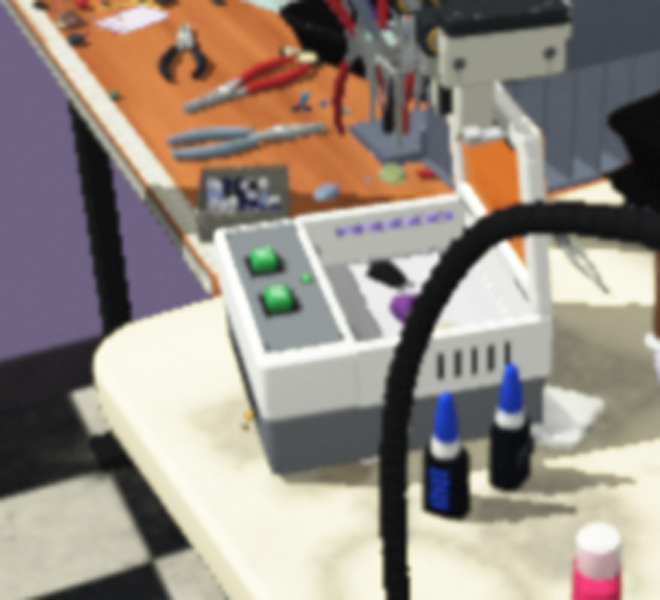

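Call:
arm_command --pt "-1 0 -7 0 0 0" --pt "-1 0 -7 0 0 0" --pt "-1 0 -7 0 0 0" --pt "0 0 -6 0 0 0" --pt "0 0 -6 0 0 0"

```text
time: 11.72
eef_pos: [0.6667, -0.0354, 0.206]
orientation: [-5.7, 90.0, -166.0]
ft_force: [-1.6, -0.8, -2.3]
gripper_width: 0.0361
```

Call:
arm_command --pt "0 0 -5 0 0 0" --pt "0 0 -4 0 0 0"

```text
time: 11.98
eef_pos: [0.6743, -0.0327, 0.206]
orientation: [-5.7, 89.9, -166.1]
ft_force: [-12.1, -4.0, 1.1]
gripper_width: 0.036
```

```bash
python3 - <<'E'
from h import *
s=read_state();p=s["eef_pos"];print(p,s["ft_force"],s["time"])
O=np.array([.57904,-.0677]);d=p[:2]-O;print("box",d@[.942,.3355],d@[-.3355,.942])
im=capture("side")[:,:,::-1];cv2.imwrite("pics/s9.png",cv2.resize(im[100:300,120:340],None,fx=3,fy=3,interpolation=2))
im=capture("wrist")[:,:,::-1];cv2.imwrite("pics/w9.png",im)
E
```

```text
[ 0.67432597 -0.03268643  0.20596618] [-12.073364    -3.95510883   1.09153381] 11.975
box 0.10150643438994152 0.0010143426671307479
```

View pics/s9.png

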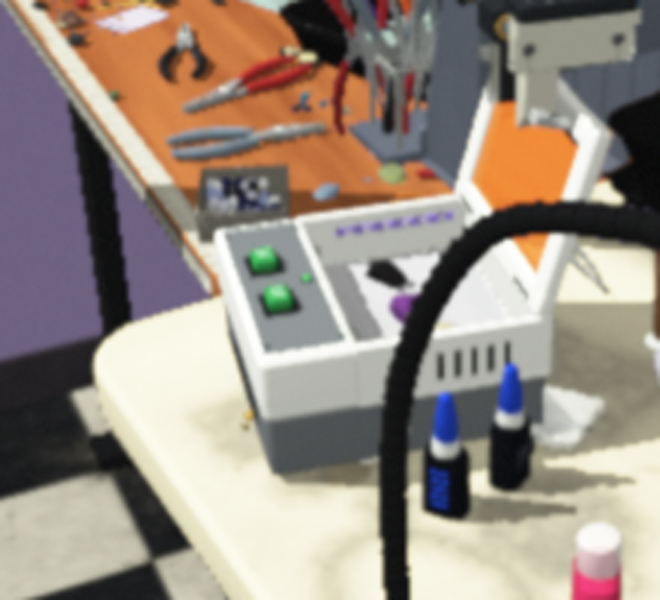

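View pics/w9.png

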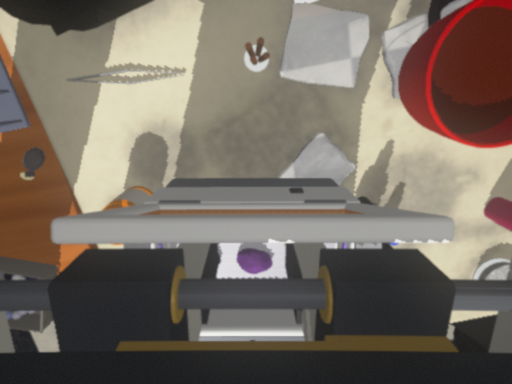

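Call:
arm_command --pt "0 0 -2 0 0 0" --pt "0 0 -1 0 0 0" --pt "0 0 0 0 0 0"

```text
time: 12.45
eef_pos: [0.6745, -0.0327, 0.206]
orientation: [-7.9, 89.5, -168.2]
ft_force: [-15.6, -5.9, 3.1]
gripper_width: 0.0357
```

```bash
python3 - <<'E'
from h import *
s=read_state();p=s["eef_pos"];print(p,s["ft_force"],s["time"])
O=np.array([.57904,-.0677]);d=p[:2]-O;print("box",d@[.942,.3355],d@[-.3355,.942])
E
```

```text
[ 0.67449029 -0.03266996  0.20599066] [-15.59060836  -5.94032895   3.12141775] 12.45
box 0.10166674876110957 0.0009747218378030956
```

The tip stopped moving at 16 N even with 3 mm more commanded, so the lid is on its stop. Backing off.

Call:
arm_command --pt "0 0 12 0 0 0" --pt "0 0 30 0 0 0" --pt "0 0 45 0 0 0" --pt "-20 0 45 0 0 0" --pt "-40 0 40 0 0 0"

```text
time: 13.08
eef_pos: [0.5145, -0.0895, 0.2664]
orientation: [-70.3, 90.0, 129.4]
ft_force: [-0.4, -0.1, 0.4]
gripper_width: 0.0357
```

Call:
arm_command --pt "-20 0 45 0 0 0" --pt "0 0 30 0 0 0" --pt "0 0 0 0 0 0" --pt "0 0 0 0 0 0" --pt "0 0 0 0 0 0"

```text
time: 13.7
eef_pos: [0.446, -0.1143, 0.2861]
orientation: [176.4, 90.0, 16.1]
ft_force: [0.0, 0.3, 0.3]
gripper_width: 0.0357
```

```bash
python3 - <<'E'
from h import *
s=read_state();p=s["eef_pos"];print(p,s["ft_force"],s["time"])
O=np.array([.57904,-.0677,0]);bx=np.array([.942,.3355,0]);by=np.array([-.3355,.942,0])
c=get_calibration("side");im=capture("side")[:,:,::-1].copy()
cr=cv2.resize(im[100:300,120:340],None,fx=3,fy=3,interpolation=2)
for th,col in((1.85,(0,0,255)),(1.7,(255,0,0))):
  for y in(-.09,.09):
    for r in(0.02,.123):
        P=O+bx*(.088-r*np.cos(th))+by*y+np.array([0,0,.1+r*np.sin(th)])
        q=(proj(c,P)-[120,100])*3;cv2.circle(cr,tuple(int(v) for v in q),3,col,-1)
cv2.imwrite("pics/s10.png",cr)
im=capture("top")[:,:,::-1];cv2.imwrite("pics/t10.png",im)
E
```

```text
[ 0.4460143  -0.11428113  0.28606072] [0.02842754 0.31008933 0.25512334] 13.7
```

View pics/s10.png

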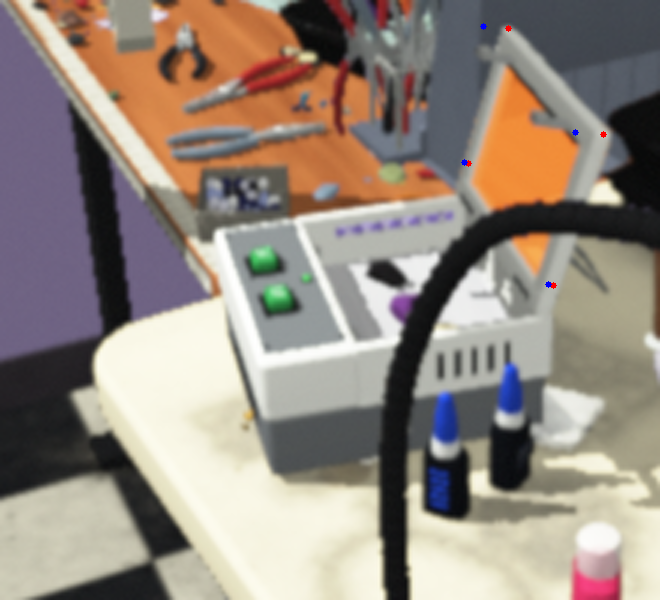

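View pics/t10.png

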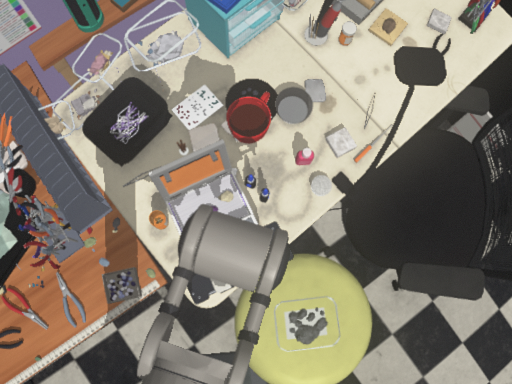

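The lid's corners sit on the projected points for 1.85 rad (red), so it is at its stop. The buttons are up, and the bottles, jar and cup are where they were. The arm is clear.

```bash
python3 -c "
from cell import order
print(order.hand_in())"
```

```text
the job is handed in; nothing more can be done
None
```

The curing box is open: the lid is standing back on its stop, and I handed the job in at about 13.8 s.

- **Buttons:** I pressed both together to the hard stop (tips at about z = 99 mm, about 25 N in total). I held them for about 2.7 s, until the front edge had risen at least 6 cm, then let go. The pictures show both buttons sprang back up.
- **Lid:** I pushed it back with the fingertips near its edge, between the strikes. At the end the tips moved no further under about 17 N, even with 3 mm more commanded. After I backed off, the lid corners in the side picture lined up with the expected 1.85 rad position.
- **Surroundings:** The bottles, jar and cup look unmoved in the last top and side pictures, and I saw no sign that the stones had moved. The arm stands clear with about zero force on it.

No check failed. The one small disagreement was early on: combining the top and side views put the button tops about 5 mm too low. I used the given height instead, which the wrist camera's view of their spacing supported.

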